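Tap the press pins home in order

ROBOT

A 6-joint arm with a two-finger parallel gripper is mounted at the origin on the work surface. World frame = base frame: x ahead of the robot, y to its left, z up, the work surface at z = 0. Lengths are in m, angles in degrees, forces in N, time in s.
With the tool pointing down it reaches from about 0.15 to 0.775 m from the base axis. Payload 6.1 kg.
Tool frame: the origin (TCP) lies midway between the tips of the shut fingers; the grasp point (between the pads) lies robot.grip_depth behind it (robot.grip_depth is the distance from the TCP to the grasp point, in m); z points along the fingers, y is the direction in which the jaws open and shut (so a half turn about z gives the same grasp; the last joint's range is limited). The gripper opens to 85 mm and grips with 20 to 120 N. Pads are 22 mm wide; open, the fingers measure 114 mm over their backs; the gripper's body (76 mm by 85 mm) begins 54 mm behind the grasp point. The pads swing forward as they close: fully open they stand 13 mm farther back than shut.
Start: joints at [63.656, 7.208, -2.269, 80.523, 0, 90], TCP at [0.233, 0.47, 0.231] pointing down, gripper open.
Joint ranges: [-155.77, 155.77], [-54.66, 111.73], [-72.52, 77.12], [-102.08, 115.82], [-83.92, 84.16], [-180, 180]. Speed limits (degrees/s): [136.94, 136.94, 172.46, 180, 180, 180].

INTERFACE

Orientations are given as [roll, pitch, yaw] about the fixed x, y, z axes, in that order (R = Rz(yaw) Ry(pitch) Rx(roll)).
In Python, from rig import robot, optics gives the robot as it stands.
- The arm moves only by the tool apply_moves, never from a script. Its argument "increments" is a list that holds one entry, the list of rows, each a list of 7 numbers: the shift along the tool's x, y, z in cm, then the turn, a rotation vector about the tool's x, y, z in degrees, then the opening, from 0 (shut) to 1 (fully open). A call has 1 to 20 rows; each row shifts and turns the commanded pose from where the row before left it, along the tool's axes as they then stand; what a row does not reach is not made up. A row lasts 1/8 s, in which the tool goes at most 62.5 mm and 10.7 degrees, less where a joint would pass 70% of its speed; a pose out of reach is approached as far as the arm can. A call is refused whole if a number of a shift passes 6.25 or a number of a turn 10.7, either way. A call with a gripper value outside its range is refused whole. The fingers move at their own pace and stop on an object; the grip force is fixed at half the most. Time passes only in rows, so rows that do not move let the fingers close. It gives the time, the measured TCP pose, the force and the opening at its end, in the units of the state.
- robot.get_obs(): the state, without advancing time (a new reading comes with each control period).
- optics.camera(name): name is "side" or "top"; returns a dict with "pixels" (400x640x3 uint8, red, green, blue), "K" (3x3 intrinsics, pixels), "origin" and "orientation" of the camera in the world. Camera axes: x right, y down, z forward; pixel columns grow to the right and rows downward; lengths in m; the calibration is good to about 2 mm. A picture is of the moment at which its call begins. There is no depth.
- robot.hand_in(): hands the job in, once; it reports no verdict.
The state is a dict: "time": time; "joint_positions": joint angles; "qvel": joint speeds; "joint_torque": joint torques, N m; "tool_pos": TCP position; "tcp_rot": TCP orientation; "contact_force": force on the tool from outside, world axes, zero at the start; "wrist_torque": the same for the moment, N m; "opening": opening from 0.0 (shut) to 1.0 (fully open).
Only numpy, scipy, OpenCV 4.12 (cv2) and the standard library are available. Lean on these libraries where they do the work, as an engineer would, in place of code of your own. Each camera call takes 0.05 s, during which the arm holds its last target. There are 200 camera calls.

TASK

Three aluminium parts wait for the arbor press, each with a headed steel pin standing proud at its centre. With a fingertip, lightly push each pin down until its head rests on the part, first the round hub's, then the square block's, then the narrow round-ended link's. Do not push hard, do not lift, tip or shove the parts, and leave everything else on the bench alone.

Things in the scene. Friction and masses are not known exactly. Their poses are not given: they have to be found in the camera images.
- hub: round aluminium hub: disc flange 92 across and 14 thick, with a boss 54 across whose top is 40 above the bench (mm). About 0.6 to 0.9 kg, loose on the bench. Origin: centre of its underside, own z up. A headed steel pin stands upright at its centre.
- pin_hub_top (a point): centre of the flat top of the pin head in the hub (moves with the pin). Head 26 across, 6 thick, on a 12 shank; its top is 58 above the bench when fully up, 46 when home (head resting on the part). No other part of the hub is higher than 40.
- pin_hub (a joint): how far the hub's pin is pushed in, m: 0 = fully up, 0.012 = home. Starts within 0.003. It slides straight down against about 4 N of friction, more when pushed fast, stays where it is left, and stops hard at home.
- block: square aluminium block 72 x 72, 40 high (mm). About 0.6 to 0.9 kg, loose on the bench. Origin: centre of its underside, own z up. A headed steel pin stands upright at its centre.
- pin_block_top (a point): centre of the flat top of the pin head in the block (moves with the pin). Head 26 across, 6 thick, on a 12 shank; its top is 58 above the bench when fully up, 46 when home (head resting on the part). No other part of the block is higher than 40.
- pin_block (a joint): how far the block's pin is pushed in, m: 0 = fully up, 0.012 = home. Starts within 0.003. It slides straight down against about 4 N of friction, more when pushed fast, stays where it is left, and stops hard at home.
- link: narrow aluminium link with round ends, 110 long (along its own x), 36 wide, 40 high (mm). About 0.6 to 0.9 kg, loose on the bench. Origin: centre of its underside, own z up. A headed steel pin stands upright at its centre.
- pin_link_top (a point): centre of the flat top of the pin head in the link (moves with the pin). Head 26 across, 6 thick, on a 12 shank; its top is 58 above the bench when fully up, 46 when home (head resting on the part). No other part of the link is higher than 40.
- pin_link (a joint): how far the link's pin is pushed in, m: 0 = fully up, 0.012 = home. Starts within 0.003. It slides straight down against about 4 N of friction, more when pushed fast, stays where it is left, and stops hard at home.
- bushing: plain steel sleeve standing on end, outer 36, bore 24, 45 high (mm). Bystander, loose, to be left alone. Origin: centre of its underside.
- bearing: flat steel bearing ring, outer 52, bore 22, 15 high (mm). Bystander, loose, to be left alone. Origin: centre of its underside.
- spigot: plain steel flanged plug without a pin: flange 60 across and 10 thick, spigot 34 across, 42 high in all (mm). Bystander, loose, to be left alone. Origin: centre of its underside.
- collar: stepped steel plug, 44 across, stepping to 24 across at 30 high, 48 high in all (mm). Bystander, loose, to be left alone. Origin: centre of its underside.
- pliers: pliers with black grips lying flat, about 160 long, 16 high; origin at the rivet (mm). Bystander, loose, to be left alone.
- driver: screwdriver with an orange handle lying flat, under 40 mm high. Bystander, loose, to be left alone.
- jar: white jar with a black lid, 60 across, 70 high (mm). Bystander, loose, to be left alone. Origin: centre of its underside.
Mind the look-alikes: they are no part of the job. Leave any brown or red look-alike of the block alone.

How it is judged (in metres and radians):
On the way, in this order (a step that is already met when the one before it is completed fails the run):
1. the hub's pin is pushed home while the block's and the link's are still up (value of joint pin_hub above 0.009 m and value of joint each of pin_block, pin_link below 0.0055 m), for 0.1 s.
2. the block's pin is pushed home while the link's is still up (value of joint each of pin_hub, pin_block above 0.009 m and value of joint pin_link below 0.0055 m), for 0.1 s.
3. the link's pin is pushed home (value of joint each of pin_hub, pin_block, pin_link above 0.009 m), for 0.1 s.
At the end, for the whole second after the job is handed in: All three pins are at least 9 of 12 mm in, pushed in the order hub, block, link; the parts stand flat and at rest within 25 mm of where they began; bystanders are within 20 mm of where they were (all of step 3 and distance of each of hub, block, link from where it was at the start of the episode below 0.025 m and height (world z) of each of hub, block, link below 0.005 m and angle between each of hub, block, link's own z axis and vertical below 0.05 rad and linear speed of each of hub, block, link below 0.02 m/s and distance of each of bushing, bearing, spigot, collar, pliers, driver, jar from where it was at the start of the episode below 0.02 m); the robot touches nothing.
It fails at once if a pin is pushed out of turn (more than 5.5 mm in before the one ahead of it is 9 mm in) ((value of joint pin_block above 0.0055 m and value of joint pin_hub below 0.009 m) or (value of joint pin_link above 0.0055 m and value of joint pin_block below 0.009 m) or (value of joint pin_link above 0.0055 m and value of joint pin_hub below 0.009 m)).
It fails at once if a part is lifted more than 10 mm, tipped more than 0.2 rad or shoved more than 25 mm (height (world z) of any of hub, block, link above 0.01 m or angle between any of hub, block, link's own z axis and vertical above 0.2 rad or distance of any of hub, block, link from where it was at the start of the episode above 0.025 m).
It fails at once if a part or its pin is pushed with more than 35 N (contact force between any of the arm, the fingers and hub above 35 N or contact force between any of the arm, the fingers and block above 35 N or contact force between any of the arm, the fingers and link above 35 N).
It fails at once if a bystander is moved more than 20 mm (distance of any of bushing, bearing, spigot, collar, pliers, driver, jar from where it was at the start of the episode above 0.02 m).
It also fails if it takes over 42 s, if anything falls off the work surface, if the arm or the gripper's body presses on something with over 40 N, if the wrist force passes 120 N, or if a joint passes its speed limit or range.

## Working session

There is one attempt and no reset: what is moved stays moved. The work goes in short steps, Python scripts to look and compute and a tool call to move; the robot and the scene stay as the last step left them, time stands still between calls to the robot, and variables do not carry over. Pictures are saved under pics/ and viewed, about 8 in all and at most 12, crops included, and the job is handed in when it is done.

Besides the shell and the picture viewer there is one more tool, called after "Call:" as name(argument=value, ...), one argument or row to a line, values as JSON. apply_moves: Moves the arm, as the interface text tells. Its arguments: {"type":"object","properties":{"increments":{"type":"array","items":{"type":"array","items":{"type":"array","items":{"type":"number"}}}}},"required":["increments"]}

```bash
mkdir -p pics; python3 - <<'E'
from rig import robot, optics
import cv2,numpy as np
print(robot.get_obs(), robot.grip_depth)
for n in("top","side"):
    c=optics.camera(n); cv2.imwrite(f"pics/{n}0.png",c["pixels"][...,::-1]); print(n,c["K"],c["origin"],c["orientation"])
    np.savez(f"{n}0.npz",**{k:np.array(v) for k,v in c.items()})
E
```

```text
{'time': 0.0, 'joint_positions': array([ 6.36564326e+01,  7.24156968e+00, -2.32621978e+00,  8.05256016e+01,
       -9.23866157e-05,  9.00007032e+01]), 'qvel': array([ 0.0141648 ,  0.01131009,  0.00988614, -0.02482174, -0.02509431,
       -0.06157276]), 'joint_torque': array([-1.38409985e-03, -4.35912323e+01,  3.52926421e+01,  1.72890339e-02,
       -1.95004513e-04,  9.35699859e-06]), 'tool_pos': array([0.23278412, 0.47010152, 0.23052723]), 'tcp_rot': array([-1.79906609e+02,  9.35326263e-05,  1.53655730e+02]), 'contact_force': array([ 0.29429138, -0.72796811, -0.34597639]), 'wrist_torque': array([ 0.023696  , -0.01399078,  0.05178194]), 'opening': 0.9990101349218415} 0.0187
top [[520.32985679   0.         331.90140532]
 [  0.         520.32985679 202.09040473]
 [  0.           0.           1.        ]] [0.2964756  0.04568007 1.68549933] [-173.4251969    -0.9142866   -91.54407162]
side [[448.47255276   0.         317.10848649]
 [  0.         448.47255276 200.40031518]
 [  0.           0.           1.        ]] [0.45459039 1.04371588 0.84933118] [-126.64134118    0.18324206 -176.61901462]
```

View pics/top0.png

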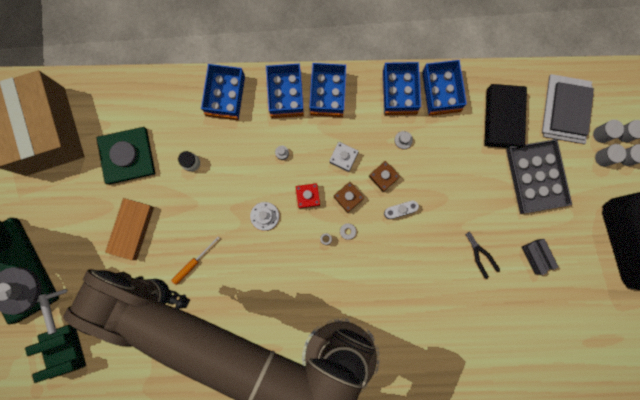

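View pics/side0.png

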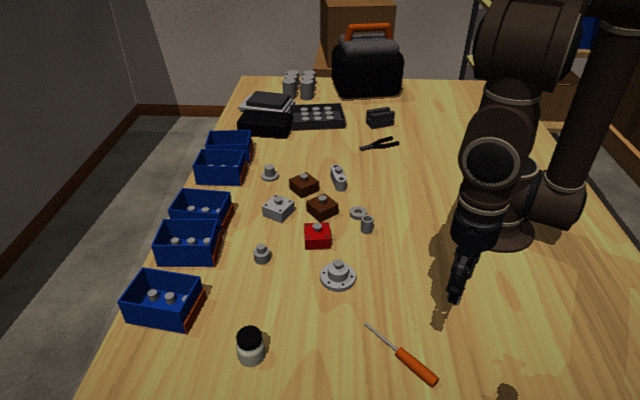

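The top view shows the hub near (264,215), the aluminium block near (344,155) and the link near (402,209). The red and brown blocks are look-alikes. In the side view the same three are near (338,272), (279,206) and (339,177). Next I'll enlarge these areas and triangulate the pin heads.

```bash
cat > h.py <<'E'
import numpy as np,cv2
from scipy.spatial.transform import Rotation as R
def ray(c,uv):
    d=R.from_euler('xyz',c["orientation"],degrees=True).as_matrix()@np.linalg.inv(c["K"])@np.array([*uv,1.])
    return np.array(c["origin"]),d/np.linalg.norm(d)
def plane(c,uv,z):
    o,d=ray(c,uv); return o+d*(z-o[2])/d[2]
def tri(c1,a,c2,b):
    (o,d),(p,e)=ray(c1,a),ray(c2,b)
    s=np.linalg.lstsq(np.c_[d,-e],p-o,rcond=None)[0]
    x,y=o+d*s[0],p+e*s[1]; return (x+y)/2,np.linalg.norm(x-y)
def proj(c,X):
    p=c["K"]@R.from_euler('xyz',c["orientation"],degrees=True).as_matrix().T@(np.array(X)-c["origin"]); return p[:2]/p[2]
E
python3 - <<'E'
from h import *
t,s=np.load("top0.npz"),np.load("side0.npz")
P={"hub":((264,215),(338,265)),"block":((344,155),(279,202)),"link":((402,209),(339,172))}
rows=[[],[]]
for n,(a,b) in P.items():
    print(n,plane(t,a,.057),plane(s,b,.057),tri(t,a,s,b))
    for i,(c,uv) in enumerate(((t,a),(s,b))):
        im=c["pixels"][...,::-1][uv[1]-20:uv[1]+20,uv[0]-20:uv[0]+20]
        rows[i].append(cv2.resize(im,None,fx=6.5,fy=6.5,interpolation=cv2.INTER_NEAREST))
cv2.imwrite("pics/crops.png",np.vstack([np.hstack(r) for r in rows]))
E
```

```text
hub [0.44804604 0.22859381 0.057     ] [0.45239193 0.24553681 0.057     ] (array([0.45092204, 0.23021982, 0.04155481]), np.float64(0.002875069266129319))
block [ 0.63339579 -0.02795628  0.057     ] [ 0.6316387  -0.00552488  0.057     ] (array([ 0.63626173, -0.02874546,  0.03960326]), np.float64(0.0014362539651085625))
link [ 0.45595814 -0.2057367   0.057     ] [ 0.45831101 -0.17709978  0.057     ] (array([ 0.45819803, -0.2089507 ,  0.03629626]), np.float64(0.00042359438644011847))
```

View pics/crops.png

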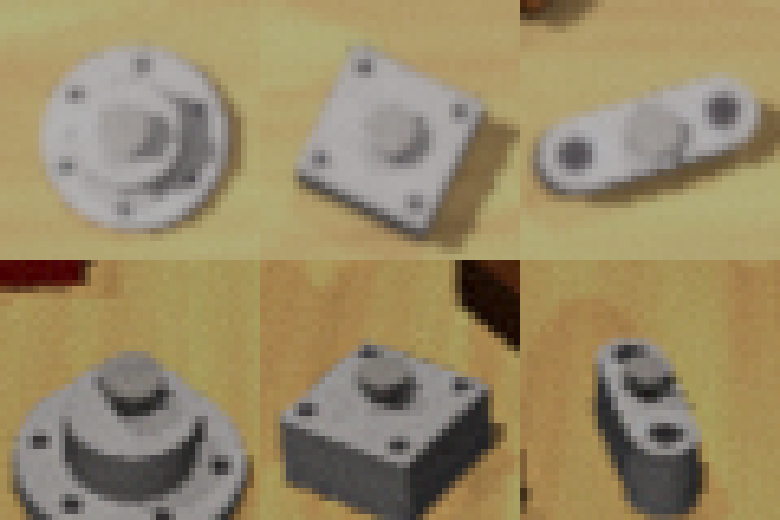

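The six crops show each pin head clearly. I read the head-top centres as follows:

| Part | Top view (px) | Side view (px) |
|---|---|---|
| Hub | (262.3, 214.8) | (338.0, 262) |
| Block | (344.3, 154.7) | (277.7, 197.5) |
| Link | (402.3, 208.8) | (338.3, 167) |

```bash
python3 - <<'E'
from h import *
t,s=np.load("top0.npz"),np.load("side0.npz")
P={"hub":((262.3,214.8),(338,262)),"block":((344.3,154.7),(277.7,197.5)),"link":((402.3,208.8),(338.3,167))}
for n,(a,b) in P.items():
    print(n,plane(t,a,.0565).round(4),plane(s,b,.0565).round(4),*tri(t,a,s,b))
# check: tool frame axes in world and deltas
from rig import robot
o=robot.get_obs(); M=R.from_euler('xyz',o["tcp_rot"],degrees=True).as_matrix(); print(M.round(3))
# bench silhouettes: bystander positions near
for n,uv in dict(bushing=(326,239),bearing=(348,232),collar=(282,153),spigot=(404,140),red=(308,195),br1=(349,197),br2=(385,176)).items(): print(n,plane(t,uv,.04).round(3))
E
```

```text
hub [0.4489 0.234  0.0565] [0.4526 0.2345 0.0565] [0.45078523 0.23392535 0.05563013] 0.0036890213330377105
block [ 0.6344 -0.029   0.0565] [ 0.6385 -0.0283  0.0565] [ 0.63665749 -0.02898675  0.0556077 ] 0.0039637018111793685
link [ 0.4566 -0.2068  0.0565] [ 0.4612 -0.2079  0.0565] [ 0.45891107 -0.20693057  0.05677002] 0.004629040145110025
[[-0.896  0.444 -0.001]
 [ 0.444  0.896 -0.001]
 [ 0.    -0.001 -1.   ]]
bushing [0.369 0.036 0.04 ]
bearing [ 0.389 -0.034  0.04 ]
collar [0.648 0.17  0.04 ]
spigot [ 0.682 -0.224  0.04 ]
red [0.51 0.09 0.04]
br1 [ 0.5   -0.041  0.04 ]
br2 [ 0.565 -0.158  0.04 ]
```

Both views agree to about 4 mm, and the heights come out at 55.6 to 56.8 mm, which is what they should be. Now I'll shut the fingers and move above the hub.

Call:
apply_moves(
  increments=[
    [[-3,-1.15,1.2,0,0,0,0],[-3,-1.15,1.2,0,0,0,0],[-3,-1.15,1.2,0,0,0,0],[-3,-1.15,1.2,0,0,0,0],[-3,-1.15,1.2,0,0,0,0],[-3,-1.15,1.2,0,0,0,0],[-3,-1.15,1.2,0,0,0,0],[-3,-1.15,1.2,0,0,0,0],[-3,-1.15,1.2,0,0,0,0],[-3,-1.15,1.2,0,0,0,0],[0,0,1.5,0,0,0,0],[0,0,1,0,0,0,0],[0,0,0,0,0,0,0],[0,0,0,0,0,0,0]],
  ],
)

```text
time: 1.85
tool_pos: [0.4505, 0.235, 0.0867]
tcp_rot: [180.0, 0.0, 153.7]
contact_force: [0.1, -0.3, 0.6]
opening: -0.003
```

```bash
cat > look.py <<'E'
import sys
from h import *
from rig import robot, optics
n=sys.argv[1]; o=robot.get_obs(); X=o["tool_pos"]; print(o["time"],X.round(4),o["tcp_rot"].round(2),o["contact_force"].round(2),o["opening"])
ims=[]
for k in ("top","side"):
    c=optics.camera(k); u=proj(c,X).round().astype(int); print(k,proj(c,X))
    im=c["pixels"][...,::-1][u[1]-30:u[1]+30,u[0]-30:u[0]+30]
    ims.append(cv2.resize(im,None,fx=6.5,fy=6.5,interpolation=cv2.INTER_CUBIC))
cv2.imwrite(f"pics/{n}.png",np.hstack(ims))
E
python3 look.py a1
```

```text
1.85 [0.4505 0.235  0.0867] [1.7997e+02 1.0000e-02 1.5373e+02] [ 0.13 -0.29  0.56] -0.002833909105625245
top [260.81377462 213.38071038]
side [339.14524671 253.32474852]
```

View pics/a1.png

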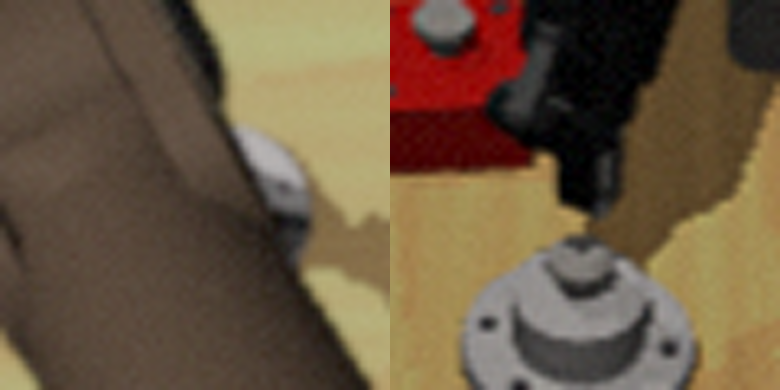

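The side crop shows the shut fingertips above the hub's pin, about 1 px (2 mm) to its right. I'll correct for that and come down slowly.

Call:
apply_moves(
  increments=[
    [[-0.18,-0.03,0.9,0,0,0,0],[0,0,0.9,0,0,0,0],[0,0,0.7,0,0,0,0],[0,0,0.1,0,0,0,0],[0,0,0.1,0,0,0,0],[0,0,0.1,0,0,0,0],[0,0,0.1,0,0,0,0],[0,0,0.1,0,0,0,0],[0,0,0.1,0,0,0,0],[0,0,0.1,0,0,0,0]],
  ],
)

```text
time: 3.2
tool_pos: [0.4524, 0.2333, 0.0545]
tcp_rot: [180.0, 0.0, 153.7]
contact_force: [-0.9, -0.2, 2.9]
opening: 0.001
```

Call:
apply_moves(
  increments=[
    [[0,0,0.1,0,0,0,0],[0,0,0.1,0,0,0,0],[0,0,0.1,0,0,0,0],[0,0,0.1,0,0,0,0]],
  ],
)

```text
time: 3.7
tool_pos: [0.4524, 0.2333, 0.0503]
tcp_rot: [180.0, 0.0, 153.7]
contact_force: [0.3, -0.5, 3.8]
opening: -0.003
```

Call:
apply_moves(
  increments=[
    [[0,0,0.1,0,0,0,0],[0,0,0.1,0,0,0,0],[0,0,0.1,0,0,0,0],[0,0,0,0,0,0,0]],
  ],
)

```text
time: 4.2
tool_pos: [0.4524, 0.2333, 0.0472]
tcp_rot: [180.0, 0.0, 153.7]
contact_force: [1.7, 0.6, 2.6]
opening: -0.001
```

Call:
apply_moves(
  increments=[
    [[0,0,0.05,0,0,0,0],[0,0,0.05,0,0,0,0],[0,0,0,0,0,0,0]],
  ],
)

```text
time: 4.58
tool_pos: [0.4524, 0.2333, 0.0463]
tcp_rot: [180.0, 0.0, 153.7]
contact_force: [1.4, 0.5, 2.7]
opening: 0.002
```

Call:
apply_moves(
  increments=[
    [[0,0,0.05,0,0,0,0],[0,0,0,0,0,0,0]],
  ],
)

```text
time: 4.82
tool_pos: [0.4524, 0.2333, 0.046]
tcp_rot: [180.0, 0.0, 153.7]
contact_force: [1.0, 0.5, 5.3]
opening: -0.0
```

The hub's pin is home: the height is 0.046 and the force has started to rise. Next I'll lift and go to the block.

Call:
apply_moves(
  increments=[
    [[0,0,-1,0,0,0,0],[0,0,-2,0,0,0,0],[0,0,-2,0,0,0,0],[-3.52,-1.91,0,0,0,0,0],[-3.52,-1.91,0,0,0,0,0],[-3.52,-1.91,0,0,0,0,0],[-3.52,-1.91,0,0,0,0,0],[-3.52,-1.91,0,0,0,0,0],[-3.52,-1.91,0,0,0,0,0],[-3.52,-1.91,0,0,0,0,0],[-3.52,-1.91,0,0,0,0,0],[0,0,1,0,0,0,0],[0,0,0.5,0,0,0,0],[0,0,0,0,0,0,0]],
  ],
)

```text
time: 6.58
tool_pos: [0.6355, -0.0277, 0.08]
tcp_rot: [-180.0, -0.1, 153.7]
contact_force: [-0.7, 0.1, 0.2]
opening: 0.002
```

```bash
python3 look.py a2
```

```text
6.575 [ 0.6355 -0.0277  0.08  ] [-1.7996e+02 -1.2000e-01  1.5372e+02] [-0.69  0.07  0.2 ] 0.0020787719454989544
top [344.20057326 152.829732  ]
side [278.22097682 191.21985998]
```

View pics/a2.png

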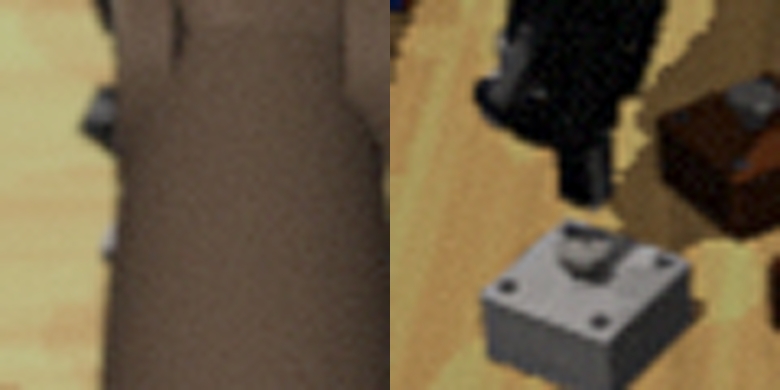

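The side crop shows the tip directly above the block's pin in the image, near column 585. I'll come down.

Call:
apply_moves(
  increments=[
    [[-0.15,-0.03,1,0,0,0,0],[0,0,0.9,0,0,0,0],[0,0,0.1,0,0,0,0],[0,0,0.1,0,0,0,0],[0,0,0.1,0,0,0,0],[0,0,0.1,0,0,0,0],[0,0,0.1,0,0,0,0],[0,0,0.1,0,0,0,0],[0,0,0.1,0,0,0,0],[0,0,0.1,0,0,0,0]],
  ],
)

```text
time: 7.92
tool_pos: [0.6381, -0.0296, 0.0541]
tcp_rot: [180.0, 0.0, 153.7]
contact_force: [-1.2, 0.8, 3.9]
opening: 0.001
```

Call:
apply_moves(
  increments=[
    [[0,0,0.1,0,0,0,0],[0,0,0.1,0,0,0,0],[0,0,0.1,0,0,0,0],[0,0,0,0,0,0,0]],
  ],
)

```text
time: 8.43
tool_pos: [0.6381, -0.0296, 0.0506]
tcp_rot: [-180.0, 0.0, 153.7]
contact_force: [0.5, -0.1, 2.1]
opening: -0.003
```

Call:
apply_moves(
  increments=[
    [[0,0,0.1,0,0,0,0],[0,0,0.1,0,0,0,0],[0,0,0.1,0,0,0,0],[0,0,0.05,0,0,0,0],[0,0,0.05,0,0,0,0],[0,0,0,0,0,0,0]],
  ],
)

```text
time: 9.18
tool_pos: [0.6381, -0.0296, 0.0468]
tcp_rot: [180.0, 0.0, 153.7]
contact_force: [0.2, -0.8, 2.8]
opening: 0.004
```

Call:
apply_moves(
  increments=[
    [[0,0,0.05,0,0,0,0],[0,0,0.05,0,0,0,0],[0,0,0,0,0,0,0]],
  ],
)

```text
time: 9.55
tool_pos: [0.6381, -0.0296, 0.0461]
tcp_rot: [180.0, 0.0, 153.7]
contact_force: [-0.2, -0.0, 4.8]
opening: 0.002
```

The block's pin is home. Next is the link.

Call:
apply_moves(
  increments=[
    [[0,0,-1,0,0,0,0],[0,0,-2,0,0,0,0],[0,0,-2,0,0,0,0],[1.17,-3.4,0,0,0,0,0],[1.17,-3.4,0,0,0,0,0],[1.17,-3.4,0,0,0,0,0],[1.17,-3.4,0,0,0,0,0],[1.17,-3.4,0,0,0,0,0],[1.17,-3.4,0,0,0,0,0],[1.17,-3.4,0,0,0,0,0],[0,0,1,0,0,0,0],[0,0,0.5,0,0,0,0],[0,0,0,0,0,0,0]],
  ],
)

```text
time: 11.18
tool_pos: [0.4592, -0.2058, 0.0801]
tcp_rot: [180.0, -0.1, 153.7]
contact_force: [0.8, 0.5, -0.1]
opening: 0.002
```

```bash
python3 look.py a3
```

```text
11.175 [ 0.4592 -0.2058  0.0801] [ 1.7999e+02 -7.0000e-02  1.5372e+02] [ 0.83  0.52 -0.15] 0.0021907033811883955
top [403.088375   207.22339791]
side [339.10017223 161.21678546]
```

View pics/a3.png

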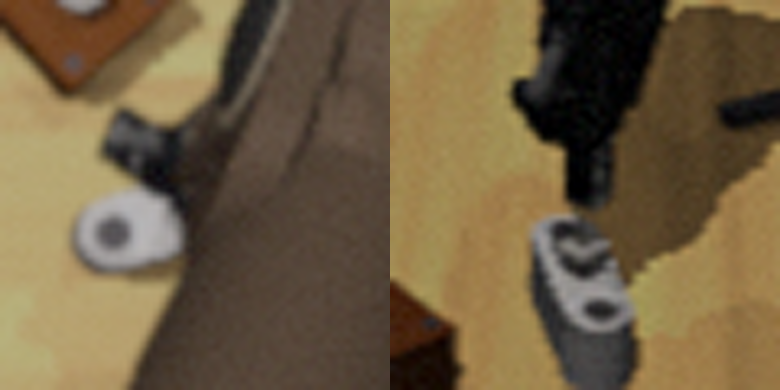

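The side crop shows the tip near column 588, within a pixel of the link's pin head near column 583. I'll shift about 1 mm and come down.

Call:
apply_moves(
  increments=[
    [[-0.13,-0.05,1,0,0,0,0],[0,0,0.9,0,0,0,0],[0,0,0.1,0,0,0,0],[0,0,0.1,0,0,0,0],[0,0,0.1,0,0,0,0],[0,0,0.1,0,0,0,0],[0,0,0.1,0,0,0,0],[0,0,0.1,0,0,0,0],[0,0,0.1,0,0,0,0],[0,0,0.1,0,0,0,0]],
  ],
)

```text
time: 12.52
tool_pos: [0.46, -0.2076, 0.054]
tcp_rot: [-180.0, 0.0, 153.7]
contact_force: [-0.5, 0.8, 3.8]
opening: -0.003
```

Call:
apply_moves(
  increments=[
    [[0,0,0.1,0,0,0,0],[0,0,0.1,0,0,0,0],[0,0,0.1,0,0,0,0],[0,0,0,0,0,0,0]],
  ],
)

```text
time: 13.02
tool_pos: [0.46, -0.2076, 0.0506]
tcp_rot: [-180.0, 0.0, 153.7]
contact_force: [-0.1, 0.3, 2.2]
opening: 0.001
```

Call:
apply_moves(
  increments=[
    [[0,0,0.1,0,0,0,0],[0,0,0.1,0,0,0,0],[0,0,0.1,0,0,0,0],[0,0,0.05,0,0,0,0],[0,0,0.05,0,0,0,0],[0,0,0,0,0,0,0]],
  ],
)

```text
time: 13.78
tool_pos: [0.46, -0.2076, 0.0467]
tcp_rot: [-180.0, 0.0, 153.7]
contact_force: [-0.3, -0.4, 3.0]
opening: 0.001
```

Call:
apply_moves(
  increments=[
    [[0,0,0.05,0,0,0,0],[0,0,0.05,0,0,0,0],[0,0,0,0,0,0,0]],
  ],
)

```text
time: 14.15
tool_pos: [0.46, -0.2076, 0.046]
tcp_rot: [-180.0, 0.0, 153.7]
contact_force: [-0.8, 0.2, 4.1]
opening: -0.001
```

The link's pin is home too. I'll lift clear and check all three.

Call:
apply_moves(
  increments=[
    [[0,0,-1,0,0,0,0],[0,0,-2,0,0,0,0],[0,0,-3,0,0,0,0],[0,0,-3,0,0,0,0],[0,0,-3,0,0,0,0],[0,0,-2,0,0,0,0],[3,-1.5,0,0,0,0,0],[3,-1.5,0,0,0,0,0],[3,-1.5,0,0,0,0,0],[0,0,0,0,0,0,0],[0,0,0,0,0,0,0]],
  ],
)

```text
time: 15.52
tool_pos: [0.3598, -0.2081, 0.1861]
tcp_rot: [180.0, 0.1, 153.6]
contact_force: [0.4, -0.4, 0.5]
opening: 0.0
```

```bash
python3 - <<'E'
from h import *
from rig import robot,optics
o=robot.get_obs(); print(o["time"],o["tool_pos"],o["contact_force"])
c=optics.camera("side"); s=np.load("side0.npz"); r=[]
for im in (s["pixels"],c["pixels"]):
    r.append(np.hstack([cv2.resize(im[...,::-1][v-20:v+20,u-20:u+20],None,fx=6.5,fy=6.5,interpolation=cv2.INTER_CUBIC) for u,v in((338,265),(279,202),(339,172))]))
cv2.imwrite("pics/end.png",np.vstack(r))
t=optics.camera("top")["pixels"]; cv2.imwrite("pics/endtop.png",t[...,::-1])
E
```

```text
15.525 [ 0.35979271 -0.20811728  0.1861338 ] [ 0.37056133 -0.39855505  0.53761875]
```

View pics/end.png

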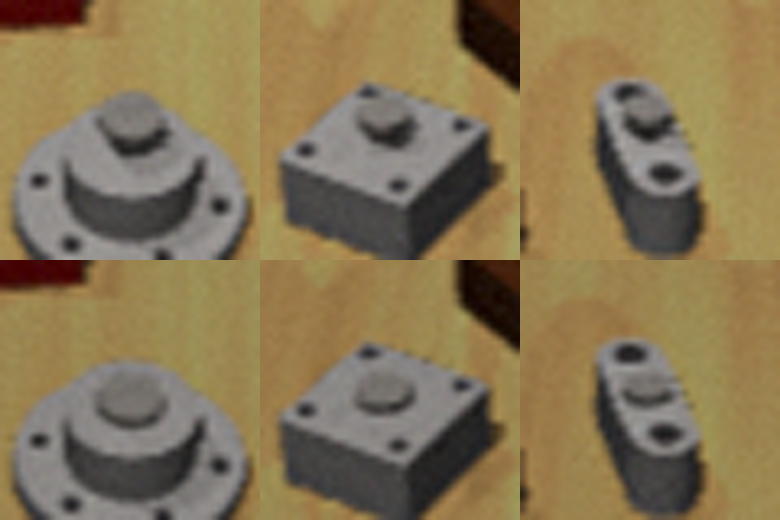

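View pics/endtop.png

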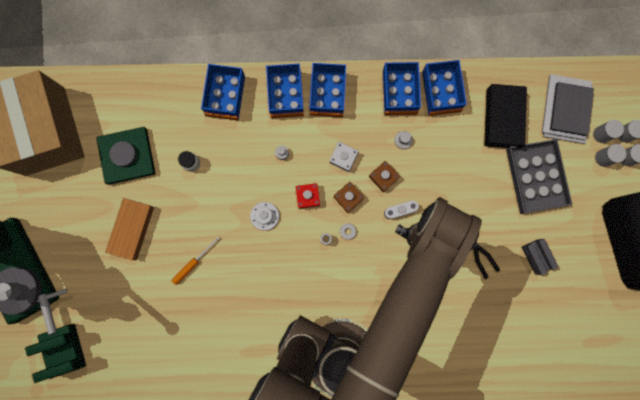

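All three heads now sit on their parts. Hub (264,215), block (344,155) and link (402,209) have not moved, and the bystanders are where they were. I'll hand it in.

```bash
python3 -c "
from rig import robot
print(robot.hand_in())"
```

```text
the job is handed in; nothing more can be done
None
```

I pushed all three pins home with the shut fingertips, in the order hub, block, link, and handed the job in at about 15.6 s of the 42 s allowed. The hand-in reports no verdict.

- **Pushes:** each one ended with the TCP at z = 0.046 m, the home height. The force I read between moves never went above about 5 N, well under the 35 N limit.
- **Last pictures:** the side view shows all three heads resting on their parts, and the parts have not visibly moved. In the top view the bystanders are where they began, except that the arm hides the head of the pliers. The arm is clear of everything, at z = 0.186 m.
- **Disagreement:** the two cameras differed by about 4 mm on the pin positions. I used points between the two and corrected them slightly with a side-view look above each pin. No checks failed.

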